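Stand the tall paintbrush to dry in the pot

TASK

In the art room, push the empty deep pot along the table, without lifting it, fully home into the bay of the plywood caddy. Then take the tall paintbrush out of the wooden stand and lower it (do not drop it), handle down, into the pot so that it stays leaning against the rim straight out over the bay's open front, where its hair can dry and the next child can reach it. Keep the pot upright and home, and leave the short brush, the scissors cup, the glue bottle and the lidded box alone.

Things in the scene. Friction and masses are not known exactly. Their poses are not given: they have to be found in the camera images.
- caddy: Plywood caddy, fixed, 45 mm high. In its middle a U-shaped bay without a floor, open to the caddy's own -x (front). Origin: on the table where the pot's centre is when fully home. Inner faces: back wall at x = +39 mm, sides at y = +-44 mm from x = +39 to -36 mm, then flared guides out to +-66 mm at x = -73 mm. Crayon troughs beside the bay reach y = +-100 mm. z up.
- pot: Empty orange straight-walled round pot, outside diameter 78 mm, inside diameter 68 mm, height 100 mm, floor 6 mm thick, about 0.3 kg. Origin at the centre of its underside, z up along its axis. It starts on the table 90 to 130 mm in front of its home, at the bay's mouth, up to 15 mm off the bay's centre line.
- pot_rim (a point): Centre of the pot's mouth, 100 mm above its underside.
- stand: Fixed wooden block 160 x 55 x 50 mm (x, y, z), origin at the centre of its underside, with two round 14.5 mm holes, 40 mm deep, at x = +-50 mm. Each hole holds one brush, handle down, loosely (it may lean a few degrees).
- brush: Tall brush, 210 mm long, about 30 g: dark handle, diameter 12 mm, then from 140 to 180 mm a steel ferrule, diameter 12 mm, then grey hair (widest 16 mm) to 210 mm. Origin: centre of the handle's flat bottom end; z along the brush towards the hair; centre of mass about 95 mm up. It starts in either hole of the stand, its bottom end 10 mm above the table.
- brush_ferrule (a point): Point on the tall brush's axis within the ferrule, 162 mm from the bottom end of the handle: a good place to grip from above (48 mm of brush stands above it).
- brush_tip (a point): Tip of the tall brush's hair, 210 mm from the bottom end of the handle.
- short_brush: Bystander: short brush 115 mm long, diameter 12 mm, hair 18 mm wide, in the other hole of the stand. Origin at the bottom end of its handle.
- scissor_cup: Bystander: white cup, 84 mm across, holding three scissors, 118 mm high in all. Origin at the centre of its underside.
- glue: Bystander: white glue bottle with orange nozzle, 52 mm across, 127 mm high. Origin at the centre of its underside.
- lidded_box: Bystander: white box with blue lid, 84 x 104 x 55 mm. Origin at the centre of its underside.
Things that resemble listed ones, but are neither listed nor needed, are in the scene too. There is more than one size of the pot; the one meant has the size given above.

How it is judged (in metres and radians):
On the way, in this order (a step that is already met when the one before it is completed fails the run):
1. the pot stands fully home in the bay while the brush is not yet in it (x of pot in the frame of caddy above -0.008 m and y of pot in the frame of caddy between -0.012 and 0.012 m and angle between pot's own z axis and vertical below 0.1 rad and horizontal distance between brush and pot above 0.06 m), for 0.2 s.
2. the brush's handle end is down inside the pot (horizontal distance between brush and pot below 0.036 m and z of brush in the frame of pot below 0.03 m), for 0.2 s.
At the end, for the whole second after the job is handed in: Pot upright on the table, within 8 mm of home; brush handle-down on its floor, leaning 10 to 43 degrees, its hair tip over the open front (over 45 mm in front of the home point, within 40 mm of the bay's centre line); all released and at rest (x of pot in the frame of caddy above -0.008 m and y of pot in the frame of caddy between -0.012 and 0.012 m and angle between pot's own z axis and vertical below 0.1 rad and height (world z) of pot below 0.006 m and horizontal distance between brush and pot below 0.036 m and z of brush in the frame of pot below 0.02 m and angle between brush's own z axis and vertical between 0.17 and 0.75 rad and x of brush_tip in the frame of caddy below -0.045 m and y of brush_tip in the frame of caddy between -0.04 and 0.04 m and linear speed of each of brush, pot below 0.03 m/s); the robot touches nothing.
It fails at once if the pot is lifted off the table (height (world z) of pot above 0.02 m).
It fails at once if the pot is tipped over (angle between pot's own z axis and vertical above 0.4 rad).
It fails at once if the brush is dropped (falls freely, faster than 0.6 m/s) (linear speed of brush above 0.6 m/s and contact force between the fingers and brush below 0.05 N).
It fails at once if the short brush is taken or knocked away (distance of short_brush from where it was at the start of the episode above 0.02 m).
It fails at once if the scissors cup, the glue bottle or the lidded box is shifted by more than 30 mm (distance of any of scissor_cup, glue, lidded_box from where it was at the start of the episode above 0.03 m).
It also fails if it takes over 58 s, if anything falls off the work surface, if the arm or the gripper's body presses on something with over 40 N, if the wrist force passes 120 N, or if a joint passes its speed limit or range.

ROBOT

A 6-joint arm with a two-finger parallel gripper is mounted at the origin on the work surface. World frame = base frame: x ahead of the robot, y to its left, z up, the work surface at z = 0. Lengths are in m, angles in degrees, forces in N, time in s.
With the tool pointing down it reaches from about 0.3 to 0.75 m from the base axis. Payload 8.5 kg.
Tool frame: the origin (TCP) lies between the finger pads; the fingertips stand env.finger_overhang ahead of it and the grasp point (between the pads) lies 2 mm behind it (env.finger_overhang is the distance from the TCP to the fingertips, in m); z points along the fingers, y is the line along which they close (so a half turn about z gives the same grasp; the last joint's range is limited). The gripper opens to 85 mm and grips with 20 to 120 N. Pads are 22 mm wide; open, the fingers measure 114 mm over their backs; the gripper's body (76 mm by 85 mm) begins 54 mm behind the grasp point. The pads swing forward as they close: fully open they stand 13 mm farther back than shut.
Start: joints at [-78.627, 21.807, 74.336, -0, 83.858, -12.336], TCP at [0.221, -0.504, 0.248] pointing down, gripper open.
Joint ranges: [-178.18, 178.18], [-50.72, 133.34], [12.68, 142.11], [-81.47, 261.47], [9.98, 163.14], [-165.26, 165.26]. Speed limits (degrees/s): [136.94, 136.94, 180, 180, 180, 180].

INTERFACE

Orientations are given as a 3x3 rotation matrix whose columns are the frame's x, y, z axes.
In Python, from rig import env gives the robot as it stands. The module is installed in compiled form; this text tells all that it offers.
- The arm moves only by the tool jog_arm, never from a script. Its arguments are lists of equal length, an entry for each row: "hand": the finger opening in m, from 0 to 0.0854; "travel": the shift along the world's x, y, z in m, a list of three; "yaw": the turn about the world's z in rad. A call has exactly 5 rows; each row shifts and turns the commanded pose from where the row before left it; what a row does not reach is not made up. A row lasts 1/8 s, in which the tool goes at most 62.5 mm and 10.7 degrees, less where a joint would pass 70% of its speed; a pose out of reach is approached as far as the arm can. A call is refused whole if a number of a shift passes 0.0625 or a number of a turn 0.188, either way. A call with a gripper value outside its range is refused whole. The fingers move at their own pace and stop on an object; "grip_force" is the grip in N (left out, the last holds). Time passes only in rows, so rows that do not move let the fingers close, or fill a call up. It gives the time, the measured TCP pose, the force, the opening and the grip force at its end, in the units of the state.
- env.observe(): the state, without advancing time (a new reading comes with each control period).
- env.get_image(name): name is "side" or "top" or "wrist"; returns the picture (384x512x3 uint8, red, green, blue); there is no depth.
- env.calibration(name): a dict with "fx", "fy", "cx", "cy" (pixels), "position" and "rotation" of the camera in the world; the wrist camera has in their place "hand_eye" (4x4, takes a point from camera to tool coordinates, whose origin is the TCP and whose axes are the flange's). Camera axes: x right, y down, z forward; pixel columns grow to the right and rows downward; lengths in m; the calibration is good to about 2 mm. A picture is of the moment at which its call begins: read the wrist's pose just before it. calibration takes no time and is no camera call.
- env.close_job(): hands the job in; it is judged then, once.
The state is a dict: "time_s": time; "q": joint angles; "qvel": joint speeds; "joint_efforts": joint torques, N m; "position": TCP position; "tool_rot": TCP orientation; "ft_force": force on the tool from outside, world axes, zero at the start; "wrist_torque": the same for the moment, N m; "grip_width": finger opening in m; "gripper_force": force on a finger pad.
Only numpy, scipy, OpenCV 4.12 (cv2) and the standard library are available. Lean on these libraries where they do the work, as an engineer would, in place of code of your own. Each camera call takes 0.05 s, during which the arm holds its last target. There are 200 camera calls.

## Working session

There is one attempt and no reset: what is moved stays moved. The work goes in short steps, Python scripts to look and compute and a tool call to move; the robot and the scene stay as the last step left them, time stands still between calls to the robot, and variables do not carry over. Pictures are saved under pics/ and viewed, at most 10 in all, crops included, and the job is handed in when it is done.

Besides the shell and the picture viewer there is one more tool, called by a JSON object that holds its "api" and its "payload". jog_arm: Moves the arm, as the interface text tells. Its arguments: {"type":"object","properties":{"hand":{"type":"array"},"travel":{"type":"array"},"yaw":{"type":"array"},"grip_force":{"type":"number"}},"required":["hand","travel","yaw"]}

```bash
mkdir -p pics; python3 - <<'E'
from rig import env
import cv2
s=env.observe(); print(s['time_s'],s['position'],s['tool_rot'],s['grip_width'],env.finger_overhang)
for n in ['top','side']:
    cv2.imwrite(f'pics/{n}0.png',env.get_image(n)[:,:,::-1]); print(n,env.calibration(n))
print(env.calibration('wrist'))
E
```

```text
0.0 [ 0.22108884 -0.50330486  0.24769892] [[ 9.15603225e-01  4.02082900e-01 -2.76167328e-04]
 [ 4.02082857e-01 -9.15602126e-01  1.45707850e-03]
 [ 3.33006955e-04 -1.44514792e-03 -9.99998900e-01]] 0.08570690167320337 0.017
top {'fx': 478.97599107225, 'fy': 478.97599107225, 'cx': 259.6240998164338, 'cy': 187.3711583803156, 'position': array([0.48031519, 0.01168731, 1.20873838]), 'rotation': array([[ 1.16856917e-02, -9.98678422e-01,  5.00485244e-02],
       [-9.99931269e-01, -1.16235122e-02,  1.53326693e-03],
       [-9.49500967e-04, -5.00630018e-02, -9.98745610e-01]])}
side {'fx': 436.25215418749707, 'fy': 436.25215418749707, 'cx': 251.5507152676097, 'cy': 193.45252396434412, 'position': array([0.11979171, 0.52442081, 0.84452376]), 'rotation': array([[-0.76484043, -0.45455779,  0.45650447],
       [-0.64419331,  0.53322249, -0.54835094],
       [ 0.00583873, -0.7134781 , -0.70065321]])}
{'fx': 342.7712926495263, 'fy': 342.7712926495263, 'cx': 255.6777767066819, 'cy': 189.67676962543305, 'hand_eye': array([[-4.32957756e-04, -9.55609592e-01, -2.94635573e-01,
         7.65758576e-02],
       [ 9.99999902e-01, -3.85064102e-04, -2.20566592e-04,
         7.54961936e-04],
       [ 9.73219683e-05, -2.94635640e-01,  9.55609664e-01,
        -1.26984868e-01],
       [ 0.00000000e+00,  0.00000000e+00,  0.00000000e+00,
         1.00000000e+00]])}
```

View pics/top0.png

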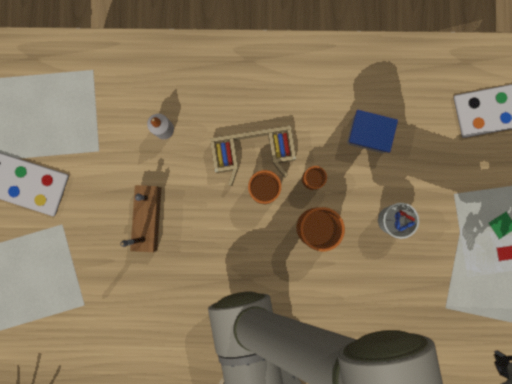

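View pics/side0.png

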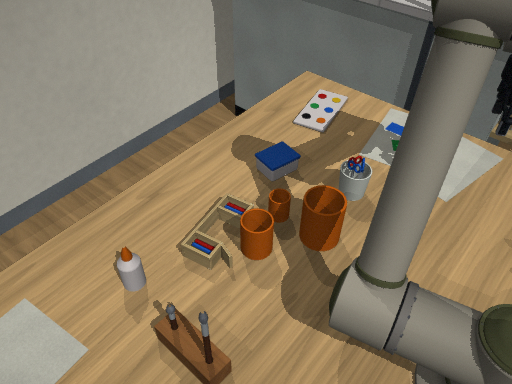

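The top view shows the caddy at about (253,147), open downward (toward -x). The pot is at (265,187), with a smaller pot at (315,178) and a bigger one at (321,229). The stand is at (145,219): the tall brush leans with its tip at (127,242), and the short brush is at (138,198). I'll zoom in for measuring.

```bash
python3 - <<'E'
import cv2
im=cv2.imread('pics/top0.png')
a=cv2.resize(im[120:210,200:330],None,fx=6,fy=6,interpolation=cv2.INTER_CUBIC)
cv2.imwrite('pics/c1.png',a)
t=cv2.resize(im[175:265,110:180],None,fx=5.5,fy=5.5,interpolation=cv2.INTER_CUBIC)
s=cv2.imread('pics/side0.png')
u=cv2.resize(s[294:384,145:235],None,fx=5.5,fy=5.5*1,interpolation=cv2.INTER_CUBIC)
h=min(len(t),len(u))
cv2.imwrite('pics/c2.png',cv2.hconcat([t[:h,:385],u[:h,:415]])); print(t.shape,u.shape)
E
```

```text
(495, 385, 3) (495, 495, 3)
```

View pics/c1.png

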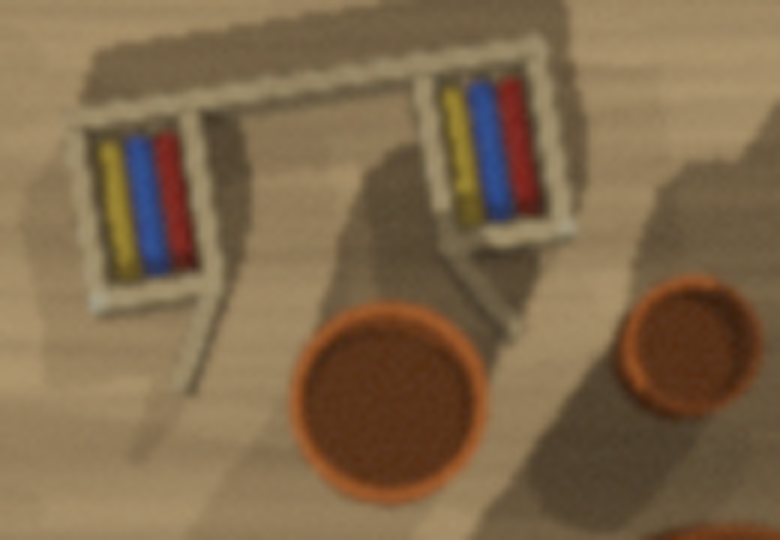

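View pics/c2.png

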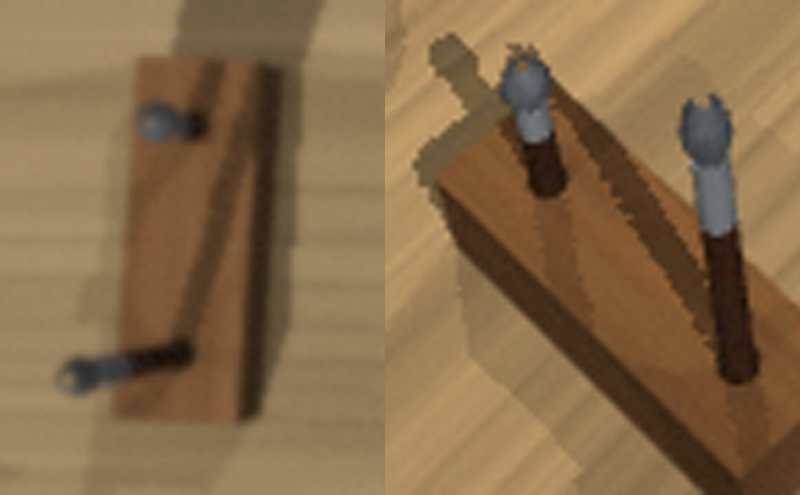

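The crops give the caddy corners, the pot rim circle centred at about (390,402) in the crop, and the tall brush. Its hole and tip are at (185,352) and (75,378) in the top crop, and (352,375) and (321,100) in the side crop. I'll fit poses from these.

```bash
cat > h.py <<'E'
import numpy as np
from rig import env
C={n:env.calibration(n) for n in('top','side')}
def ray(n,p):
    c=C[n]; return c['position'],c['rotation']@np.array([(p[0]-c['cx'])/c['fx'],(p[1]-c['cy'])/c['fy'],1])
def onz(n,p,z):
    o,d=ray(n,p); return o+d*(z-o[2])/d[2]
def tri(pt,ps):
    A=0;b=0
    for n,p in(('top',pt),('side',ps)):
        o,d=ray(n,p); d=d/np.linalg.norm(d); P=np.eye(3)-np.outer(d,d); A=A+P;b=b+P@o
    return np.linalg.solve(A,b)
def proj(n,X):
    c=C[n]; v=c['rotation'].T@(np.array(X)-c['position']); return np.array([c['fx']*v[0]/v[2]+c['cx'],c['fy']*v[1]/v[2]+c['cy']])
E
python3 - <<'E'
from h import *
import cv2
np.set_printoptions(precision=4,suppress=True)
M=np.array([[39,44],[39,-44],[-36,44],[-36,-44],[-73,66],[-73,-66]])/1000
px=np.array([[203,112],[415,82],[220,282],[441,243],[188,390],[516,337]])/6+[200,120]
W=np.array([onz('top',p,.045)[:2] for p in px])
m,w=M-M.mean(0),W-W.mean(0)
th=np.arctan2((m[:,0]*w[:,1]-m[:,1]*w[:,0]).sum(),(m*w).sum())
R=np.array([[np.cos(th),-np.sin(th)],[np.sin(th),np.cos(th)]]);t=W.mean(0)-R@M.mean(0)
print('caddy',t,np.degrees(th),'res',W-(M@R.T+t))
rim=onz('top',np.array([390,402])/6+[200,120],.1)[:2]
print('pot',rim,'in caddy',R.T@(rim-t), 'rim diam',[np.linalg.norm(onz('top',[200+295/6,187],.1)-onz('top',[200+487/6,187],.1))])
print('small pot',onz('top',np.array([690,346])/6+[200,120],.07),'big',onz('top',[321,229],.13))
T=lambda x,y:np.array([x,y])/5.5+[110,175]
S=lambda x,y:np.array([x-385,y])/5.5+[145,294]
for nm,a,b in(('hole',T(183,352),S(737,372)),('140',T(132,361),S(718,233)),('tip',T(72,378),S(706,103)),('short tip',T(155,120),S(525,55))):
    print(nm,tri(a,b),proj('top',tri(a,b))-a,proj('side',tri(a,b))-b)
print('stand corners',[onz('top',T(*p),.05)[:2] for p in((137,58),(262,62),(113,415),(240,422))])
E
```

```text
caddy [0.628  0.0293] 9.719122280401654 res [[-0.0019 -0.0013]
 [-0.0035 -0.0008]
 [ 0.0026  0.0035]
 [ 0.0047  0.0006]
 [-0.0013  0.0004]
 [-0.0005 -0.0023]]
pot [0.5369 0.0009] in caddy [-0.0946 -0.0125] rim diam [np.float64(0.07416823466737693)]
small pot [ 0.5621 -0.1182  0.07  ] big [ 0.4424 -0.1255  0.13  ]
hole [0.4109 0.2944 0.0441] [-0.2249 -0.2788] [0.4604 0.033 ]
140 [0.4127 0.2925 0.1371] [-0.2902 -0.3522] [0.5848 0.0432]
tip [0.4106 0.2929 0.2186] [-0.0445 -0.0532] [0.0888 0.0071]
short tip [0.5102 0.2868 0.131 ] [-0.1607 -0.1767] [0.2895 0.0233]
stand corners [array([0.5393, 0.3157]), array([0.5382, 0.2606]), array([0.3827, 0.3224]), array([0.3804, 0.2667])]
```

{"api": "jog_arm", "payload": {"hand": [0.04,0.04,0.04,0.04,0.04], "travel": [[0.0242,0.0491,0],[0.0242,0.0491,0],[0.0242,0.0491,0],[0.0242,0.0491,0],[0.0242,0.0491,0]], "yaw": [-0.0244,-0.0244,-0.0244,-0.0244,-0.0244]}}

```text
time_s: 0.72
position: [0.3425, -0.2563, 0.2482]
tool_rot: [[0.958, 0.286, -0.0], [0.286, -0.958, 0.0], [-0.0, -0.0, -1.0]]
ft_force: [0.5, -0.1, -0.3]
grip_width: 0.0401
gripper_force: 0.0
```

{"api": "jog_arm", "payload": {"hand": [0.04,0.04,0.04,0.04,0.04], "travel": [[0.0242,0.0491,0],[0.0242,0.0491,0],[0.0242,0.0491,0],[0.0242,0.0491,0],[0.0242,0.0491,0]], "yaw": [-0.0244,-0.0244,-0.0244,-0.0244,-0.0244]}}

```text
time_s: 1.35
position: [0.4636, -0.0107, 0.2482]
tool_rot: [[0.986, 0.168, -0.0], [0.168, -0.986, 0.0], [-0.0, -0.0, -1.0]]
ft_force: [0.9, -1.6, 0.1]
grip_width: 0.0401
gripper_force: 0.0
```

{"api": "jog_arm", "payload": {"hand": [0.04,0.04,0.04,0.04,0.04], "travel": [[0,0,-0.047],[0,0,-0.047],[0,0,-0.047],[0,0,-0.047],[0,0,0]], "yaw": [0,0,0,0,0]}}

```text
time_s: 1.98
position: [0.4616, -0.0122, 0.0583]
tool_rot: [[0.986, 0.169, -0.007], [0.169, -0.986, 0.002], [-0.006, -0.003, -1.0]]
ft_force: [1.0, -0.3, 0.5]
grip_width: 0.0398
gripper_force: 0.0
```

```bash
python3 - <<'E'
from rig import env
import cv2
a=env.get_image('side');b=env.get_image('wrist')
cv2.imwrite('pics/p3.png',cv2.hconcat([cv2.resize(a[150:330,150:390],(400,300)),cv2.resize(b,(400,300))])[:,:,::-1])
print(env.observe()['position'])
E
```

```text
[ 0.46364813 -0.0127119   0.06131137]
```

View pics/p3.png

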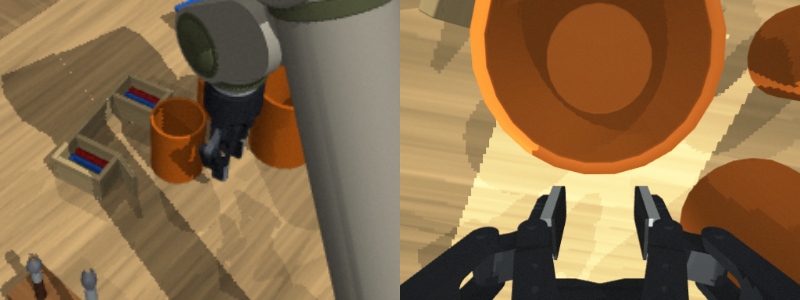

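{"api": "jog_arm", "payload": {"hand": [0.04,0.04,0.04,0.04,0.04], "travel": [[0.006,0.001,0],[0.006,0.001,0],[0.006,0.001,0],[0.006,0.001,0],[0.006,0.001,0]], "yaw": [0,0,0,0,0]}}

```text
time_s: 2.7
position: [0.4936, -0.0075, 0.0604]
tool_rot: [[0.986, 0.169, 0.0], [0.169, -0.986, 0.0], [0.0, -0.0, -1.0]]
ft_force: [0.1, -0.3, -0.3]
grip_width: 0.0402
gripper_force: 0.0
```

{"api": "jog_arm", "payload": {"hand": [0.04,0.04,0.04,0.04,0.04], "travel": [[0.0075,0.0025,0],[0.0075,0.0025,0],[0.0075,0.0025,0],[0.0075,0.0025,0],[0.0075,0.0025,0]], "yaw": [0,0,0,0,0]}}

```text
time_s: 3.32
position: [0.5303, 0.0051, 0.0603]
tool_rot: [[0.986, 0.169, -0.002], [0.169, -0.986, -0.0], [-0.002, -0.0, -1.0]]
ft_force: [-5.7, -2.6, 4.0]
grip_width: 0.0402
gripper_force: 1.7
```

{"api": "jog_arm", "payload": {"hand": [0.04,0.04,0.04,0.04,0.04], "travel": [[0.0075,0.0025,0],[0.0075,0.0025,0],[0.0075,0.0025,0],[0.0075,0.0025,0],[0.0075,0.0025,0]], "yaw": [0,0,0,0,0]}}

```text
time_s: 3.95
position: [0.5678, 0.0176, 0.0603]
tool_rot: [[0.986, 0.169, -0.002], [0.169, -0.986, -0.0], [-0.002, -0.0, -1.0]]
ft_force: [-4.7, -1.5, 4.1]
grip_width: 0.0398
gripper_force: 1.7
```

{"api": "jog_arm", "payload": {"hand": [0.04,0.04,0.04,0.04,0.04], "travel": [[0.003,0.0005,0],[0.003,0.0005,0],[0.003,0.0005,0],[0.002,0.0004,0],[0.002,0.0004,0]], "yaw": [0,0,0,0,0]}}

```text
time_s: 4.58
position: [0.5809, 0.0198, 0.0603]
tool_rot: [[0.986, 0.169, -0.001], [0.169, -0.986, 0.0], [-0.001, -0.0, -1.0]]
ft_force: [-4.3, 0.1, 3.0]
grip_width: 0.0399
gripper_force: 1.6
```

```bash
python3 - <<'E'
from rig import env
import cv2
a=env.get_image('top');b=env.get_image('wrist')
cv2.imwrite('pics/p4.png',cv2.hconcat([cv2.resize(a[115:205,200:320],(400,300),interpolation=cv2.INTER_CUBIC),cv2.resize(b,(400,300))])[:,:,::-1])
print(env.observe()['position'])
E
```

```text
[0.5811692  0.019814   0.06019977]
```

View pics/p4.png

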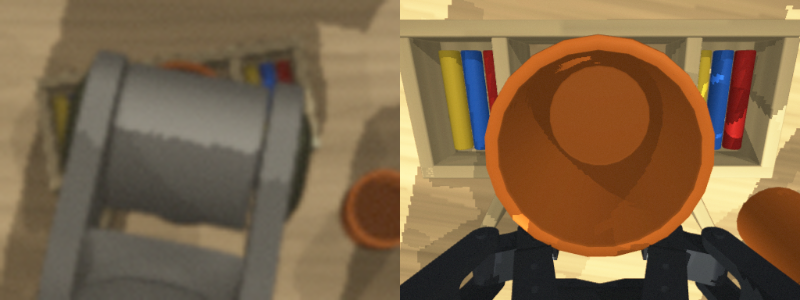

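The pot is inside the bay and nearly at the back wall. I'll push in small steps until the force rises.

{"api": "jog_arm", "payload": {"hand": [0.04,0.04,0.04,0.04,0.04], "travel": [[0.001,0.0002,0],[0.001,0.0002,0],[0.001,0.0002,0],[0.0005,0.0001,0],[0,0,0]], "yaw": [0,0,0,0,0]}}

```text
time_s: 5.3
position: [0.5847, 0.0205, 0.0603]
tool_rot: [[0.986, 0.169, 0.0], [0.169, -0.986, 0.0], [0.0, -0.0, -1.0]]
ft_force: [-3.7, -0.7, 1.0]
grip_width: 0.0401
gripper_force: 1.3
```

{"api": "jog_arm", "payload": {"hand": [0.04,0.04,0.04,0.04,0.04], "travel": [[0.001,0.0002,0],[0.001,0.0002,0],[0.0005,0.0001,0],[0,0,0],[0,0,0]], "yaw": [0,0,0,0,0]}}

```text
time_s: 5.92
position: [0.5872, 0.0209, 0.0603]
tool_rot: [[0.986, 0.169, 0.0], [0.169, -0.986, 0.0], [0.0, -0.0, -1.0]]
ft_force: [-3.1, -0.9, 0.4]
grip_width: 0.0398
gripper_force: 1.2
```

{"api": "jog_arm", "payload": {"hand": [0.04,0.04,0.04,0.04,0.04], "travel": [[0.001,0.0002,0],[0.001,0.0002,0],[0.0005,0.0001,0],[0,0,0],[0,0,0]], "yaw": [0,0,0,0,0]}}

```text
time_s: 6.55
position: [0.5879, 0.0211, 0.0604]
tool_rot: [[0.986, 0.169, -0.004], [0.169, -0.986, -0.001], [-0.004, -0.0, -1.0]]
ft_force: [-13.9, -3.4, 7.9]
grip_width: 0.0398
gripper_force: 4.2
```

Contact force rose to 14 N, so the pot is home. Next I retract, rise and go to above the brush.

{"api": "jog_arm", "payload": {"hand": [0.04,0.04,0.04,0.05,0.06], "travel": [[-0.01,-0.0017,0],[-0.02,-0.0034,0],[-0.02,-0.0034,0],[0,0,0.05],[0,0,0.055]], "yaw": [0,0,0,0,0]}}

```text
time_s: 7.18
position: [0.5396, 0.0129, 0.1664]
tool_rot: [[0.986, 0.169, 0.0], [0.169, -0.986, 0.0], [0.0, -0.0, -1.0]]
ft_force: [0.4, -0.2, 0.3]
grip_width: 0.0603
gripper_force: 0.0
```

{"api": "jog_arm", "payload": {"hand": [0.0854,0.0854,0.0854,0.0854,0.0854], "travel": [[0,0,0.055],[0,0,0.055],[-0.025,0.055,0],[-0.025,0.055,0],[-0.025,0.055,0]], "yaw": [0,0,0,0,0]}}

```text
time_s: 7.8
position: [0.464, 0.1795, 0.2756]
tool_rot: [[0.986, 0.168, 0.002], [0.168, -0.986, 0.001], [0.002, -0.0, -1.0]]
ft_force: [0.0, 0.1, 0.0]
grip_width: 0.0856
gripper_force: 0.0
```

{"api": "jog_arm", "payload": {"hand": [0.0854,0.0854,0.0854,0.0854,0.0854], "travel": [[-0.025,0.055,0],[-0.025,0.055,0],[-0.0025,0.0,0],[0,0,0],[0,0,0]], "yaw": [0,0,0,0,0]}}

```text
time_s: 8.43
position: [0.4129, 0.287, 0.2753]
tool_rot: [[0.986, 0.167, 0.0], [0.167, -0.986, 0.0], [0.0, -0.0, -1.0]]
ft_force: [-0.4, -0.1, -0.2]
grip_width: 0.0853
gripper_force: 0.0
```

```bash
python3 - <<'E'
from rig import env
import cv2
s=env.observe();print(s['position'],s['tool_rot'],s['grip_width'])
a=env.get_image('top');s=env.observe();b=env.get_image('wrist');print(s['position'])
cv2.imwrite('pics/w5.png',b[:,:,::-1])
cv2.imwrite('pics/top5.png',a[:,:,::-1])
cv2.imwrite('pics/p5.png',cv2.hconcat([cv2.resize(a[115:205,200:320],(400,300),interpolation=cv2.INTER_CUBIC),cv2.resize(b,(400,300))])[:,:,::-1])
E
```

```text
[0.41291742 0.28698494 0.27531955] [[ 9.85927840e-01  1.67170738e-01  4.88359599e-04]
 [ 1.67170709e-01 -9.85927961e-01  1.01351699e-04]
 [ 4.98430422e-04 -1.82860416e-05 -9.99999876e-01]] 0.08526785827598193
[0.41292909 0.28697244 0.27531957]
```

View pics/p5.png

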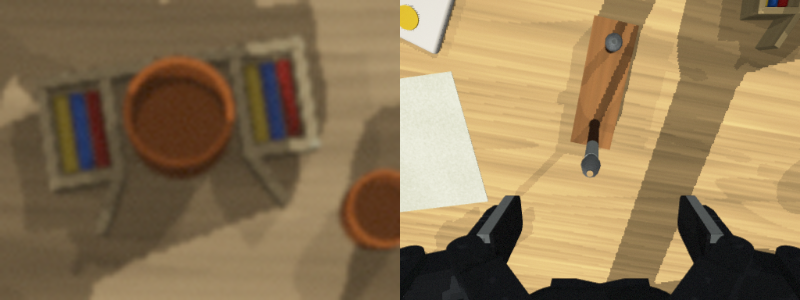

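The pot sits home in the bay, with its rim centre at about (179,116) in the left panel. The brush tip shows at wrist pixel (243,220), with the hole around (250,158).

```bash
python3 - <<'E'
from h import *
np.set_printoptions(precision=4,suppress=True)
s=env.observe();H=env.calibration('wrist');he=H['hand_eye']
T=np.eye(4);T[:3,:3]=s['tool_rot'];T[:3,3]=s['position'];W=T@he
def wz(p,z):
    d=W[:3,:3]@[(p[0]-H['cx'])/H['fx'],(p[1]-H['cy'])/H['fy'],1];o=W[:3,3];return o+d*(z-o[2])/d[2]
print('tip',wz((243,220),.219),'140',wz((246,186),.15),'hole',wz((250,158),.05),'short tip',wz((213*1.28,40*1.28),.125))
print('pot',onz('top',[200+179*.3,115+116*.3],.1))
E
```

```text
tip [0.4136 0.2942 0.219 ] 140 [0.4136 0.2943 0.15  ] hole [0.4147 0.293  0.05  ] short tip [0.514  0.2908 0.125 ]
pot [0.6232 0.0282 0.1   ]
```

{"api": "jog_arm", "payload": {"hand": [0.0854,0.0854,0.0854,0.0854,0.0854], "travel": [[0.001,0.007,0],[0,0,-0.03],[0,0,-0.03],[0,0,-0.03],[0,0,-0.015]], "yaw": [0,0,0,0,0]}}

```text
time_s: 9.15
position: [0.413, 0.2948, 0.1688]
tool_rot: [[0.986, 0.168, -0.002], [0.168, -0.986, -0.001], [-0.002, 0.0, -1.0]]
ft_force: [-0.2, -0.3, -0.2]
grip_width: 0.0854
gripper_force: 0.0
```

{"api": "jog_arm", "payload": {"hand": [0.03,0.02,0.01,0.005,0.005], "travel": [[0,0,0],[0,0,0],[0,0,0],[0,0,0],[0,0,0]], "yaw": [0,0,0,0,0], "grip_force": 25}}

```text
time_s: 9.78
position: [0.4134, 0.295, 0.1708]
tool_rot: [[0.986, 0.169, 0.001], [0.169, -0.986, 0.0], [0.001, -0.0, -1.0]]
ft_force: [-0.5, -0.7, 3.8]
grip_width: 0.0112
gripper_force: 24.4
```

{"api": "jog_arm", "payload": {"hand": [0.005,0.005,0.005,0.005,0.005], "travel": [[0,0,0.02],[0,0,0.035],[0,0,0.035],[0,0,0.035],[0,0,0.01]], "yaw": [0,0,0,0,0]}}

```text
time_s: 10.4
position: [0.4134, 0.2951, 0.307]
tool_rot: [[0.986, 0.169, 0.003], [0.169, -0.986, 0.001], [0.003, -0.001, -1.0]]
ft_force: [-0.3, 0.1, -0.9]
grip_width: 0.011
gripper_force: 24.3
```

{"api": "jog_arm", "payload": {"hand": [0.005,0.005,0.005,0.005,0.005], "travel": [[0.012,-0.015,0],[0.025,-0.03,0],[0.025,-0.03,0],[0.025,-0.03,0],[0.025,-0.03,0]], "yaw": [0,0,0,0,0]}}

```text
time_s: 11.02
position: [0.526, 0.1577, 0.3034]
tool_rot: [[0.986, 0.168, -0.003], [0.168, -0.986, -0.0], [-0.003, -0.0, -1.0]]
ft_force: [0.3, -0.9, -0.3]
grip_width: 0.0113
gripper_force: 24.3
```

{"api": "jog_arm", "payload": {"hand": [0.005,0.005,0.005,0.005,0.005], "travel": [[0.025,-0.03,0],[0.025,-0.03,0],[0.025,-0.03,0],[0.02,-0.025,0],[0.009,-0.015,0]], "yaw": [0,0,0,0,0]}}

```text
time_s: 11.65
position: [0.6297, 0.0276, 0.303]
tool_rot: [[0.986, 0.167, -0.004], [0.167, -0.986, 0.0], [-0.003, -0.001, -1.0]]
ft_force: [0.0, -1.0, -0.3]
grip_width: 0.0112
gripper_force: 24.3
```

```bash
python3 - <<'E'
from rig import env
import cv2
s=env.observe();print(s['time_s'],s['position'],s['tool_rot'],s['grip_width'],s['ft_force'])
b=env.get_image('wrist');c=env.get_image('side')
cv2.imwrite('pics/w6.png',b[:,:,::-1]);cv2.imwrite('pics/s6.png',c[:,:,::-1])
cv2.imwrite('pics/p6.png',cv2.hconcat([cv2.resize(b,(480,360)),cv2.resize(c[80:290,160:346],(319,360),interpolation=cv2.INTER_CUBIC)])[:,:,::-1])
E
```

```text
11.65 [0.62973706 0.02763847 0.30297514] [[ 9.85903744e-01  1.67276466e-01 -3.52016983e-03]
 [ 1.67278671e-01 -9.85909596e-01  3.39325945e-04]
 [-3.41380797e-03 -9.23392049e-04 -9.99993747e-01]] 0.011204670873149365 [ 0.00651134 -0.95641764 -0.26298388]
```

View pics/p6.png

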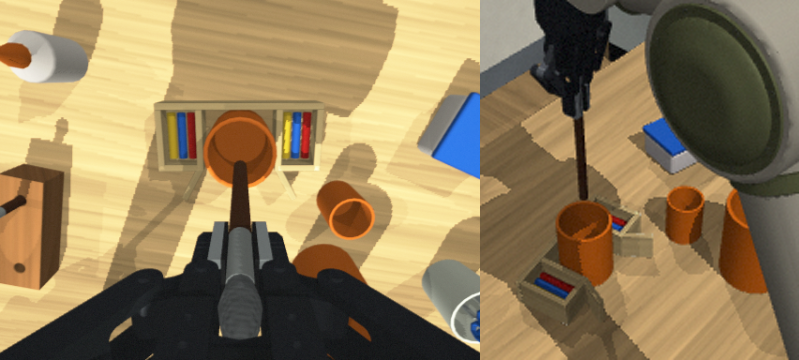

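The brush is held vertically above the pot. Its bottom end is at wrist pixel (255,176), and the pot rim spans (204..277, 110..188) in the 480-px panel, with its centre near (256,159) full size.

```bash
python3 - <<'E'
from h import *
import cv2
np.set_printoptions(precision=4,suppress=True)
s=env.observe();H=env.calibration('wrist');T=np.eye(4);T[:3,:3]=s['tool_rot'];T[:3,3]=s['position'];W=T@H['hand_eye']
def wz(p,z):
    p=np.array(p)/.9375
    d=W[:3,:3]@[(p[0]-H['cx'])/H['fx'],(p[1]-H['cy'])/H['fy'],1];o=W[:3,3];return o+d*(z-o[2])/d[2]
rim=np.array([wz(p,.1)[:2] for p in((204,150),(277,150),(240,110),(240,188),(214,125),(268,125))])
A=np.c_[2*rim,np.ones(len(rim))];x=np.linalg.lstsq(A,(rim**2).sum(1),rcond=None)[0]
print('rim c',x[:2],'r',np.sqrt(x[2]+x[:2]@x[:2]))
print('brush bottom',wz((239,164),.143))
e=np.array([.9856,.1688]);
for nm,p in(('backL',(157,103)),('backR',(322,103)),('innerL',(205,111)),('innerR',(276,111)),('flareL',(170,205)),('flareR',(294,197))):
    w=wz(p,.045)[:2]; d=w-x[:2]; print(nm,w,'rel pot caddy axes',d@e,d@[-e[1],e[0]])
E
```

```text
rim c [0.6334 0.0276] r 0.03960373859663877
brush bottom [0.6304 0.0287 0.143 ]
backL [0.6616 0.1316] rel pot caddy axes 0.0453439037956806 0.09779476536739985
backR [ 0.6938 -0.059 ] rel pot caddy axes 0.044895070025834524 -0.09547179611213323
innerL [0.6618 0.0749] rel pot caddy axes 0.03599618695579007 0.04187520206304871
innerR [ 0.6758 -0.0077] rel pot caddy axes 0.035803054870790996 -0.04189238431680471
flareL [0.536  0.1034] rel pot caddy axes -0.08319100998393442 0.09114681832991854
flareR [ 0.5735 -0.052 ] rel pot caddy axes -0.07251291059721071 -0.06829997842173074
```

{"api": "jog_arm", "payload": {"hand": [0.005,0.005,0.005,0.005,0.005], "travel": [[0.01,0.001,0],[0.0097,0.0012,0],[0,0,0],[0,0,-0.02],[0,0,-0.025]], "yaw": [0,0,0,0,0]}}

```text
time_s: 12.38
position: [0.6488, 0.0326, 0.2603]
tool_rot: [[0.986, 0.17, 0.001], [0.17, -0.986, -0.0], [0.001, 0.0, -1.0]]
ft_force: [0.5, -0.7, -0.3]
grip_width: 0.0111
gripper_force: 24.3
```

{"api": "jog_arm", "payload": {"hand": [0.005,0.005,0.005,0.005,0.005], "travel": [[0,0,-0.025],[0,0,-0.025],[0,0,-0.02],[0,0,-0.01],[0,0,-0.006]], "yaw": [0,0,0,0,0], "grip_force": 20}}

```text
time_s: 13.0
position: [0.6489, 0.0324, 0.1744]
tool_rot: [[0.986, 0.169, 0.0], [0.169, -0.986, -0.0], [0.0, 0.0, -1.0]]
ft_force: [0.3, 0.2, 0.0]
grip_width: 0.0116
gripper_force: 24.3
```

{"api": "jog_arm", "payload": {"hand": [0.005,0.005,0.005,0.005,0.005], "travel": [[0,0,-0.001],[0,0,-0.001],[0,0,-0.001],[0,0,-0.001],[0,0,0]], "yaw": [0,0,0,0,0]}}

```text
time_s: 13.62
position: [0.6488, 0.0321, 0.1703]
tool_rot: [[0.986, 0.169, -0.0], [0.169, -0.986, -0.0], [-0.0, 0.0, -1.0]]
ft_force: [-0.1, 0.2, -0.2]
grip_width: 0.0111
gripper_force: 24.3
```

{"api": "jog_arm", "payload": {"hand": [0.005,0.005,0.005,0.005,0.005], "travel": [[0,-0.002,-0.001],[0,0,-0.001],[0,0,-0.001],[0,0,-0.001],[0,0,0]], "yaw": [0,0,0,0,0], "grip_force": 20}}

```text
time_s: 14.25
position: [0.649, 0.0301, 0.1669]
tool_rot: [[0.986, 0.169, 0.001], [0.169, -0.986, -0.0], [0.001, 0.0, -1.0]]
ft_force: [0.4, 0.2, 3.8]
grip_width: 0.0112
gripper_force: 24.7
```

{"api": "jog_arm", "payload": {"hand": [0.005,0.005,0.005,0.005,0.005], "travel": [[0,0,-0.001],[0,0,-0.0005],[0,0,0],[0,0,0],[0,0,0]], "yaw": [0,0,0,0,0]}}

```text
time_s: 14.88
position: [0.6494, 0.0301, 0.1668]
tool_rot: [[0.986, 0.169, 0.003], [0.169, -0.986, -0.0], [0.003, 0.001, -1.0]]
ft_force: [-2.2, 0.7, 11.7]
grip_width: 0.0113
gripper_force: 25.4
```

{"api": "jog_arm", "payload": {"hand": [0.005,0.005,0.005,0.005,0.005], "travel": [[-0.0049,-0.0008,-0.0001],[-0.0049,-0.0008,-0.0002],[-0.0049,-0.0008,-0.0004],[-0.0049,-0.0008,-0.0005],[0,0,0]], "yaw": [0,0,0,0,0]}}

```text
time_s: 15.5
position: [0.6301, 0.0269, 0.1654]
tool_rot: [[0.986, 0.169, 0.005], [0.169, -0.986, -0.0], [0.005, 0.001, -1.0]]
ft_force: [0.6, 0.2, 9.1]
grip_width: 0.0113
gripper_force: 24.7
```

```bash
python3 - <<'E'
from rig import env
import cv2
s=env.observe();print(s['time_s'],s['position'],s['grip_width'],s['ft_force'],s['wrist_torque'])
b=env.get_image('wrist');c=env.get_image('side')
cv2.imwrite('pics/p7.png',cv2.hconcat([cv2.resize(b,(480,360)),cv2.resize(c[110:290,200:359],(319,360),interpolation=cv2.INTER_CUBIC)])[:,:,::-1])
E
```

```text
15.5 [0.6301446  0.02686655 0.16538895] 0.011269296512321848 [0.6367236  0.2397388  9.12492049] [ 0.12730001 -0.29186093 -0.0193023 ]
```

View pics/p7.png

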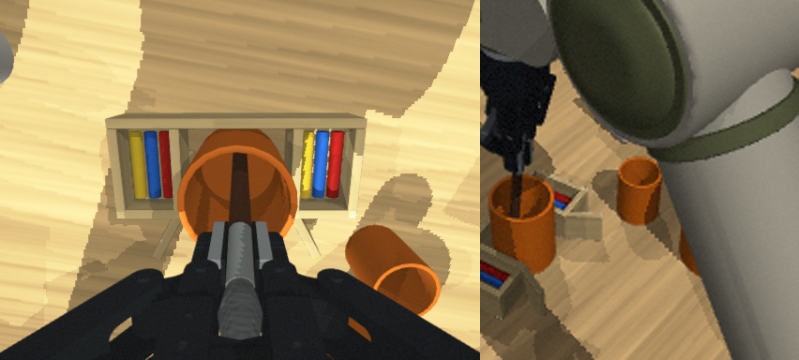

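The pot stays home and the brush handle runs from the grip to about (240,153) at the pot floor. I'll check whether the bottom stayed put.

```bash
python3 - <<'E'
from h import *
s=env.observe();H=env.calibration('wrist');T=np.eye(4);T[:3,:3]=s['tool_rot'];T[:3,3]=s['position'];W=T@H['hand_eye']
e=np.array([.9856,.1688]);c=np.array([.6334,.0276])
for r in(150,153,157):
    p=np.array([240,r])/.9375
    d=W[:3,:3]@[(p[0]-H['cx'])/H['fx'],(p[1]-H['cy'])/H['fy'],1];o=W[:3,3];w=(o+d*(.008-o[2])/d[2])[:2]-c
    print(r,w@e,w@[-e[1],e[0]])
w=s['position'][:2]-c;print(w@e)
E
```

```text
150 0.012774845675148545 -0.0009383291083544844
153 0.010011450261819285 -0.0009384256205654213
157 0.006303036332607923 -0.0009385551377621683
-0.003214708063940632
```

{"api": "jog_arm", "payload": {"hand": [0.005,0.005,0.005,0.005,0.005], "travel": [[0,0,-0.001],[-0.004,-0.0007,-0.0006],[-0.004,-0.0007,-0.0006],[-0.004,-0.0007,-0.0007],[-0.004,-0.0007,-0.0008]], "yaw": [0,0,0,0,0]}}

```text
time_s: 16.23
position: [0.6144, 0.0241, 0.1621]
tool_rot: [[0.986, 0.169, 0.006], [0.169, -0.986, -0.0], [0.005, 0.001, -1.0]]
ft_force: [0.3, 0.8, 9.9]
grip_width: 0.0113
gripper_force: 24.4
```

```bash
python3 - <<'E'
from rig import env
import cv2
s=env.observe();print(s['position'],s['ft_force'],s['wrist_torque'])
b=env.get_image('wrist');cv2.imwrite('pics/w8.png',b[:,:,::-1])
# dark handle pixels along col ~256: print brightness down the column
for r in range(130,235,4): print(r,b[r,246:268:4].sum(1).tolist())
E
```

```text
[0.61438707 0.02410345 0.16207709] [0.29503882 0.80668073 9.91496648] [ 0.24002301 -0.20515699  0.00648275]
130 [347, 343, 348, 349, 350, 348]
134 [305, 293, 295, 294, 312, 314]
138 [234, 103, 99, 92, 147, 233]
142 [243, 88, 88, 95, 84, 231]
146 [237, 93, 100, 80, 92, 236]
150 [230, 84, 104, 91, 109, 235]
154 [223, 82, 98, 84, 77, 227]
158 [233, 101, 101, 102, 102, 233]
162 [232, 92, 104, 103, 84, 236]
166 [228, 103, 109, 125, 89, 233]
170 [215, 121, 132, 125, 124, 230]
174 [197, 113, 120, 121, 121, 239]
178 [169, 117, 121, 117, 131, 223]
182 [158, 111, 124, 127, 123, 227]
186 [161, 121, 127, 127, 122, 220]
190 [157, 119, 119, 124, 124, 215]
194 [130, 118, 119, 126, 118, 226]
198 [105, 111, 121, 120, 112, 151]
202 [109, 125, 128, 128, 106, 142]
206 [108, 112, 121, 132, 111, 130]
210 [104, 120, 122, 110, 120, 107]
214 [102, 121, 124, 112, 119, 113]
218 [115, 111, 130, 120, 118, 118]
222 [114, 120, 129, 123, 120, 122]
226 [115, 118, 121, 125, 111, 117]
230 [113, 115, 133, 125, 123, 103]
234 [115, 218, 356, 356, 197, 114]
```

{"api": "jog_arm", "payload": {"hand": [0.005,0.005,0.005,0.005,0.005], "travel": [[-0.004,-0.0007,-0.0009],[-0.004,-0.0007,-0.001],[-0.004,-0.0007,-0.001],[-0.004,-0.0007,-0.0011],[-0.004,-0.0007,-0.0012]], "yaw": [0,0,0,0,0]}}

```text
time_s: 16.9
position: [0.5941, 0.0206, 0.1561]
tool_rot: [[0.986, 0.169, 0.004], [0.169, -0.986, -0.0], [0.004, 0.001, -1.0]]
ft_force: [-1.0, 0.6, 7.6]
grip_width: 0.0115
gripper_force: 22.4
```

```bash
python3 - <<'E'
from rig import env
import cv2
s=env.observe();print(s['position'],s['ft_force'],s['wrist_torque'])
b=env.get_image('wrist');cv2.imwrite('pics/w9.png',b[:,:,::-1])
for r in range(100,150,4): print(r,b[r,246:268:4].sum(1).tolist())
E
```

```text
[0.59409397 0.0205906  0.15611998] [-1.01629846  0.6312892   7.62787116] [ 0.1391664  -0.04406745  0.03052269]
100 [239, 245, 234, 242, 243, 233]
104 [234, 238, 230, 233, 238, 233]
108 [231, 234, 120, 126, 238, 234]
112 [234, 80, 98, 77, 124, 233]
116 [239, 99, 89, 108, 106, 241]
120 [243, 97, 110, 90, 99, 251]
124 [243, 87, 104, 103, 97, 239]
128 [237, 100, 97, 91, 107, 234]
132 [238, 84, 102, 105, 94, 230]
136 [236, 100, 88, 103, 97, 232]
140 [236, 103, 97, 97, 98, 226]
144 [202, 109, 124, 136, 100, 229]
148 [185, 110, 124, 123, 128, 231]
```

{"api": "jog_arm", "payload": {"hand": [0.005,0.005,0.005,0.005,0.014], "travel": [[-0.004,-0.0007,-0.0014],[-0.004,-0.0007,-0.0015],[-0.002,-0.0004,-0.0007],[0,0,0],[0,0,0]], "yaw": [0,0,0,0,0]}}

```text
time_s: 17.58
position: [0.5832, 0.0189, 0.1511]
tool_rot: [[0.986, 0.169, 0.0], [0.169, -0.986, 0.0], [0.0, -0.0, -1.0]]
ft_force: [-1.0, -0.7, 0.0]
grip_width: 0.014
gripper_force: 0.1
```

{"api": "jog_arm", "payload": {"hand": [0.016,0.02,0.03,0.04,0.04], "travel": [[0,0,0],[0,0,0],[0,0,0],[0,0,0],[0,0,0]], "yaw": [0,0,0,0,0]}}

```text
time_s: 18.2
position: [0.5832, 0.0188, 0.1511]
tool_rot: [[0.986, 0.169, -0.0], [0.169, -0.986, -0.0], [-0.0, 0.0, -1.0]]
ft_force: [-0.4, 0.1, -0.6]
grip_width: 0.0402
gripper_force: 0.0
```

{"api": "jog_arm", "payload": {"hand": [0.04,0.04,0.04,0.04,0.04], "travel": [[0,0,0.01],[0,0,0.03],[0,0,0.04],[0,0,0.04],[0,0,0]], "yaw": [0,0,0,0,0]}}

```text
time_s: 18.82
position: [0.5841, 0.0187, 0.275]
tool_rot: [[0.986, 0.169, 0.007], [0.169, -0.986, -0.001], [0.007, 0.002, -1.0]]
ft_force: [0.0, -0.1, -0.5]
grip_width: 0.0397
gripper_force: 0.0
```

{"api": "jog_arm", "payload": {"hand": [0.04,0.04,0.04,0.04,0.04], "travel": [[-0.01,0.05,0],[-0.01,0.05,0],[-0.01,0.05,0],[-0.01,0.05,0],[0,0,0]], "yaw": [0,0,0,0,0]}}

```text
time_s: 19.45
position: [0.542, 0.2217, 0.2706]
tool_rot: [[0.985, 0.173, -0.001], [0.173, -0.985, 0.0], [-0.001, -0.0, -1.0]]
ft_force: [-0.3, -0.5, 0.0]
grip_width: 0.0402
gripper_force: 0.0
```

```bash
python3 - <<'E'
from rig import env
import cv2
a=env.get_image('top');c=env.get_image('side');s=env.observe();print(s['time_s'],s['position'],s['ft_force'])
cv2.imwrite('pics/p10.png',cv2.hconcat([cv2.resize(a[115:205,200:320],(400,300),interpolation=cv2.INTER_CUBIC),cv2.resize(c[150:285,180:360],(400,300),interpolation=cv2.INTER_CUBIC)])[:,:,::-1])
E
```

```text
19.55 [0.54298944 0.21891356 0.27068608] [ 0.93320428 -0.76161341  0.32201001]
```

View pics/p10.png

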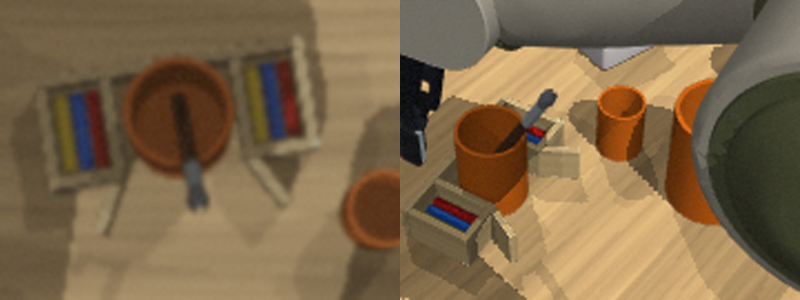

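The pot is still home with the brush leaning out over the front; the tip is at (198,200) in the left panel and (150,95) in the right. I'll check the numbers before handing in.

```bash
python3 - <<'E'
from h import *
e=np.array([.9856,.1688]);c=np.array([.6334,.0276])
t=tri([200+198*.3,115+200*.3],[180+150*.45,150+95*.45]);d=t[:2]-c
print(t,'caddy x,y',d@e,d@[-e[1],e[0]])
p=onz('top',[200+179*.3,115+116*.3],.1);print('pot top cam',p)
E
```

```text
[0.55744919 0.01358459 0.18613164] caddy x,y -0.07722292074035225 -0.000993091011257294
pot top cam [0.62324305 0.02819615 0.1       ]
```

{"api": "jog_arm", "payload": {"hand": [0.04,0.04,0.04,0.04,0.04], "travel": [[0,0,0],[0,0,0],[0,0,0],[0,0,0],[0,0,0]], "yaw": [0,0,0,0,0]}}

```text
time_s: 20.18
position: [0.5433, 0.2187, 0.2712]
tool_rot: [[0.986, 0.169, 0.0], [0.169, -0.986, 0.0], [0.0, 0.0, -1.0]]
ft_force: [0.2, 0.6, 0.2]
grip_width: 0.0401
gripper_force: 0.0
```

```bash
python3 -c "
from rig import env
print(env.close_job())"
```

```text
the job is handed in; nothing more can be done
None
```

I handed the job in at about 20 s; no verdict was returned. By my camera measurements the pot is home and upright, and the brush leans out over the open front with its tip about 77 mm ahead of the home point and 1 mm off the centre line.

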